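# Set the sine plate on its gauge blocks and snap the guide bar into its spring clip

### The job

Lower the raised sine plate until its roller rests on the gauge-block stack standing under it. Then take the longer of the two aluminium bars out of the wooden rack and push it, bead down, straight into the spring clip on the tilted plate until it snaps fully home, centred along the clip, and let go. Leave the gauge blocks in place under the roller, and the shorter bar and everything else on the bench where they are.

Things in the scene. Friction and masses are not known exactly. Their poses are not given: they have to be found in the camera images.
- fixture: Dark steel base of the sine plate, fixed to the bench, 200 (x) x 140 (y) x 15 mm. Origin: centre of its underside, on the bench. x runs level from the hinge end to the raised end, y along the hinge, z up. Its x points away from the robot, within about 0.35 rad.
- plate (a joint): Hinge of the steel sine plate (rad). 0 = roller resting on the stack, plate 30 deg (0.524 rad) to the bench; positive = raised further, so the plate's slope is 0.524 + joint. Starts at 0.12 to 0.26. The hinge is stiff: the plate stays where it is left and takes about 3 to 8 N at push_spot, square to the plate, to push down.
- hinge_axis (a point): Point on the hinge axis, in the middle of the plate's width; 75 mm towards the hinge end (-x) and 25 mm above the origin of the base. Axes turn with the plate: x up the slope, y along the hinge, z square to the plate (up). In these axes the plate spans x -12 to 150, y -56 to 56, z 6 to 20 mm; its roller (radius 10 mm, along y) has its axis at x 125, z 0.
- push_spot (a point): Free place on the plate's upper face near its raised end, in the middle of its width: 138 mm up the slope from hinge_axis, 20 mm above it square to the plate. Axes as hinge_axis.
- seat (a point): Centre of the spring clip's floor, on the plate's upper face: 70 mm up the slope from hinge_axis and 20 mm above it square to the plate. Axes as hinge_axis (y along the clip, z out of it). The bar goes in along -z: its bead meets the jaws' lips with its foot about 17 mm above the floor, takes some 8 to 15 N (most at about 13 mm) and is drawn down onto the floor once the foot is under about 5 mm.
- jaw_low (a joint): Opening of the steel clip jaw nearer the hinge (m): 0 closed, 0.003 as the bead passes, under 0.002 with the bar home. The two jaws, 70 mm long along y, have round lips of radius 5 mm centred 12 mm either side of the seat and 18.3 mm above it (gap 14 mm, jaw tops 23.3 mm up). Outside them, at x -35 and +35 mm, are fixed blocks 14 mm high.
- jaw_high (a joint): Opening of the other clip jaw (m), the same.
- stack: Loose stack of wrung steel gauge blocks (one solid piece, 0.5 kg), 30 (x) x 35 (y) x 62.5 mm high, standing on the base under the roller. Origin: centre of its underside, 15 mm above the bench.
- rack: Pale wooden rack fixed to the bench, 150 (x) x 110 (y) x 28 mm high; origin centre of its underside. Two slots along its y at x = -32.5 and +32.5 mm, 28 mm wide, floor 10 mm above the bench. Each slot holds one bar, upright; which bar is in which slot varies.
- long_bar_mid (a point): Centre of the longer bar, half-way up (35 mm above its foot). Cast aluminium, 120 (y) x 14 (x) x 70 mm high (z), about 0.22 kg. A round bead of 20 mm diameter (centre 10 mm up) with a flat 10 mm wide foot runs along its bottom; above the bead its flat faces, 14 mm apart, are free to grasp 30 to 70 mm above the foot. z points up. Same either way round.
- long_bar_foot (a point): Centre of the longer bar's flat foot (underside); axes as long_bar_mid.
- short_bar_mid (a point): Centre of the shorter bar, same section but 80 mm long, half-way up; not wanted.
- pulley: Grooved cast aluminium pulley, 136 mm across, 38 mm high, lying on the bench; bystander.
- wrench: Steel wrench, 170 mm, lying on the bench along x; bystander.
- hammer: Hammer, 280 mm, lying on the bench; bystander.
- oil_bottle: Plastic oil bottle, 60 mm across, 150 mm high; bystander.
- flange: Cast aluminium flange, 110 x 70 x 47 mm; bystander.
- spare_block: Single steel gauge block, 30 x 35 x 50 mm high, standing on the bench; bystander.
Things that resemble listed ones, but are neither listed nor needed, are in the scene too. Leave any turquoise look-alike of the fixture alone.

How it is judged:
By the outcome, as a careful person would: the job done as asked, in the order asked, and still so for the second after the job is handed in, with the robot touching nothing.
It also fails if it takes over 51 s, if anything falls off the work surface, if the arm or the gripper's body presses on something with over 40 N, if the wrist force passes 120 N, or if a joint passes its speed limit or range.

### The arm

A 6-joint arm with a two-finger parallel gripper is mounted at the origin on the work surface. World frame = base frame: x ahead of the robot, y to its left, z up, the work surface at z = 0. Lengths are in m, angles in degrees, forces in N, time in s.
With the tool pointing down it reaches from about 0.25 to 0.725 m from the base axis. Payload 9.7 kg.
Tool frame: the origin (TCP) lies at the very end of the fingers, on their centre line; the grasp point (between the pads) lies 19 mm behind it; z points along the fingers, y is the direction in which the jaws open and shut (so a half turn about z gives the same grasp; the last joint's range is limited). The gripper opens to 85 mm and grips with 20 to 120 N. Pads are 22 mm wide; open, the fingers measure 114 mm over their backs; the gripper's body (76 mm by 85 mm) begins 54 mm behind the grasp point. The pads swing forward as they close: fully open they stand 13 mm farther back than shut.
Start: joints at [-70.073, 4.979, 10.078, 95.1, 0, 90], TCP at [0.187, -0.517, 0.231] pointing down, gripper open.
Joint ranges: [-179.16, 179.16], [-48.56, 103.87], [-65.8, 70.77], [-126.05, 130.52], [-82.76, 87.17], [-180, 180]. Speed limits (degrees/s): [127.2, 127.2, 147.25, 180, 180, 180].

### API

Orientations are given as [roll, pitch, yaw] about the fixed x, y, z axes, in that order (R = Rz(yaw) Ry(pitch) Rx(roll)).
In Python, from workcell import bot, camera, ticket gives the robot as it stands.
- The arm moves only by the shell command python3 -m jog 'ROWS' [FORCE]. ROWS is a JSON object of lists of equal length, an entry for each row: "turn": the turn, a rotation vector about the world's x, y, z each as a share of 8 degrees, from -1 to 1, a list of three; "delta_pos": the shift along the world's x, y, z each as a share of 50 mm, from -1 to 1, a list of three; "hand": the opening, from -1 (shut) to 1 (fully open). A call has exactly 10 rows; each row shifts and turns the commanded pose from where the row before left it; what a row does not reach is not made up. A row lasts 1/10 s, in which the tool goes at most 50 mm and 8.59 degrees, less where a joint would pass 70% of its speed; a pose out of reach is approached as far as the arm can. A call with a number of a shift or a turn outside -1 to 1 is refused whole. A call with a gripper value outside its range is refused whole. The fingers move at their own pace and stop on an object; FORCE is the grip in N (left out, the last holds). Time passes only in rows, so rows that do not move let the fingers close, or fill a call up. It gives the time, the measured TCP pose, the force and the opening at its end, in the units of the state.
- bot.get_obs(): the state, without advancing time (a new reading comes with each control period).
- camera(name): name is "scene" or "side" or "wrist"; returns a dict with "frame" (400x640x3 uint8, red, green, blue), "range_z" (400x640 float32, m along the optical axis (not along the pixel's ray), 0 where there is no reading), "fx", "fy", "cx", "cy" (pixels), "extrinsics" (4x4, takes a point from world to camera coordinates); the wrist camera has in their place "mount" (4x4, takes a point from camera to tool coordinates, whose origin is the TCP and whose axes are the flange's). Camera axes: x right, y up, looking along -z (the intrinsics and any distortion apply to the point x, -y, -z); pixel columns grow to the right and rows downward; lengths in m; the calibration is good to about 2 mm. The wrist camera is an equidistant fisheye: a pixel r from the principal point sees the ray r / f radians off the axis. A picture is of the moment at which its call begins: read the wrist's pose just before it.
- ticket.job_done(): hands the job in, once; it reports no verdict.
The state is a dict: "time": time; "q": joint angles; "qd": joint speeds; "joint_efforts": joint torques, N m; "ee_pos": TCP position; "tcp_rot": TCP orientation; "wrist_force": force on the tool from outside, world axes, zero at the start; "torque": the same for the moment, N m; "opening": finger opening in m.
Only numpy, scipy, OpenCV 4.12 (cv2) and the standard library are available. Lean on these libraries where they do the work, as an engineer would, in place of code of your own. Each camera call takes 0.05 s, during which the arm holds its last target.

## Working session

There is one attempt and no reset: what is moved stays moved. The work goes in short steps, Python scripts to look and compute and a shell command to move; the robot and the scene stay as the last step left them, time stands still between calls to the robot, and variables do not carry over. Pictures are saved under pics/ and viewed, and the job is handed in when it is done.

```bash
ls; mkdir -p pics; python3 - <<'E'
from workcell import bot,camera
import cv2
o=bot.get_obs();print(o)
for n in ("scene","side","wrist"):
    c=camera(n);cv2.imwrite(f"pics/{n}0.png",c["frame"][:,:,::-1])
    import numpy as np
    np.savez(f"{n}0.npz",**c)
    print(n,c["fx"],c["fy"],c["cx"],c["cy"],[k for k in c], c.get("extrinsics",c.get("mount")))
E
```

```text
pics
{'time': 0.0, 'q': array([-7.00723346e+01,  5.00957498e+00,  1.00335258e+01,  9.50982780e+01,
       -7.10753279e-04,  8.99998192e+01]), 'qd': array([ 0.00788531,  0.04326847, -0.00743232, -0.01619352, -0.02723536,
       -0.04616384]), 'joint_efforts': array([-1.56528364e-03, -5.20384955e+01,  4.64804184e+01,  1.62353256e-02,
       -1.85295844e-04,  2.99253111e-05]), 'ee_pos': array([ 0.18737763, -0.51685549,  0.23058938]), 'tcp_rot': array([-1.79925673e+02,  7.10518120e-04,  1.99278471e+01]), 'wrist_force': array([ 0.3554573 , -0.56013521,  0.7040211 ]), 'torque': array([-0.0014521 ,  0.01827348, -0.02526449]), 'opening': 0.08514471331106518}
scene 441.3915749858061 441.3915749858061 320.566309383837 196.10735514908657 ['frame', 'range_z', 'fx', 'fy', 'cx', 'cy', 'extrinsics'] [[-0.8150771   0.57895452 -0.02147064  0.44032846]
 [-0.39118608 -0.52263611  0.75751234  0.12858546]
 [ 0.42734387  0.62582997  0.65246767 -1.70682206]
 [ 0.          0.          0.          1.        ]]
side 446.97485755754246 446.97485755754246 320.3712172103708 197.1369389389729 ['frame', 'range_z', 'fx', 'fy', 'cx', 'cy', 'extrinsics'] [[-0.88488971 -0.4657314   0.00802905  0.470692  ]
 [ 0.25463654 -0.4692322   0.84556571 -0.20322833]
 [-0.39003902  0.75027689  0.53381097 -1.23757189]
 [ 0.          0.          0.          1.        ]]
wrist 309.70691628693146 309.70691628693146 319.160259808039 202.97651244614727 ['frame', 'range_z', 'fx', 'fy', 'cx', 'cy', 'mount'] [[ 4.05366935e-04  9.47305567e-01  3.20331078e-01  8.26868689e-02]
 [ 9.99999898e-01 -3.19716738e-04 -3.19973475e-04 -2.98181546e-04]
 [-2.00697447e-04  3.20331174e-01 -9.47305599e-01 -1.41211838e-01]
 [ 0.00000000e+00  0.00000000e+00  0.00000000e+00  1.00000000e+00]]
```

View pics/scene0.png

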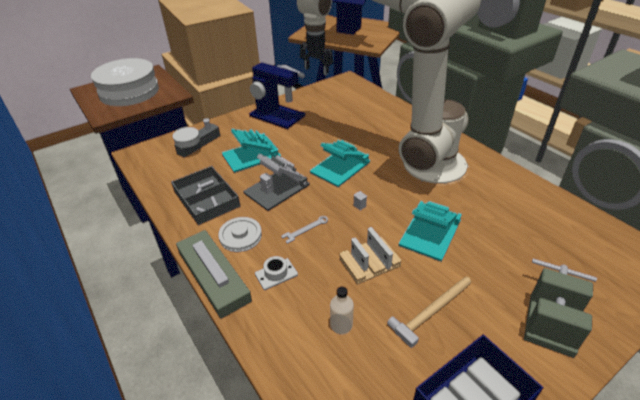

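View pics/side0.png

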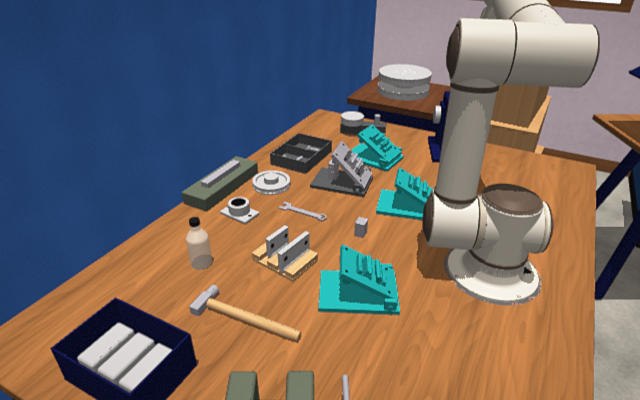

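View pics/wrist0.png

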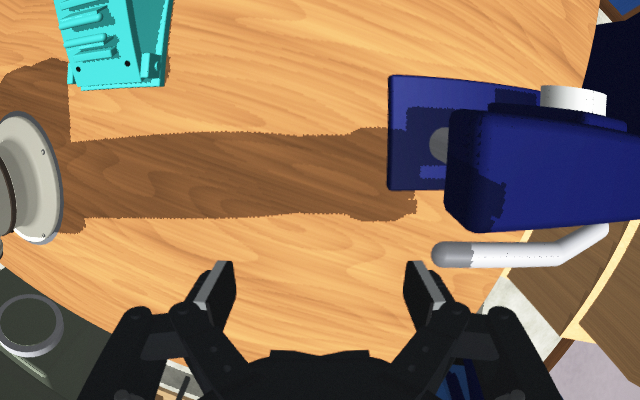

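Scene view: the steel sine plate is at scene (277,183) and side (343,172). The turquoise look-alikes are at scene (250,148), (340,160) and (430,230). The rack is at (370,257), with bars at (359,255) and (379,245). Bars in the blue box at (475,380) are unrelated. Next I'll take close crops and depth points.

```bash
cat > h.py <<'E'
import numpy as np,cv2
from scipy.spatial.transform import Rotation as R
def cloud(c):
    z=c["range_z"].astype(float);v,u=np.indices(z.shape)
    x=(u-float(c["cx"]))/float(c["fx"])*z;y=(v-float(c["cy"]))/float(c["fy"])*z
    p=np.stack([x,-y,-z],-1);E=np.asarray(c["extrinsics"])
    w=(p-E[:3,3])@E[:3,:3]; w[z==0]=np.nan
    return w
def wcloud(c,o):
    z=c["range_z"].astype(float);v,u=np.indices(z.shape)
    dx=u-float(c["cx"]);dy=v-float(c["cy"]);r=np.hypot(dx,dy)+1e-9;th=r/float(c["fx"])
    t=np.tan(th)*z
    p=np.stack([dx/r*t,-dy/r*t,-z],-1);M=np.asarray(c["mount"])
    pt=p@M[:3,:3].T+M[:3,3]
    w=pt@R.from_euler('xyz',o["tcp_rot"],degrees=True).as_matrix().T+o["ee_pos"]; w[(z==0)|(th>1.3)]=np.nan
    return w
E
python3 - <<'E'
from h import *
s=dict(np.load("scene0.npz"));d=dict(np.load("side0.npz"))
ims=[cv2.resize(im[:,:,::-1][y:y+100,x:x+130],None,fx=3,fy=3,interpolation=cv2.INTER_CUBIC) for im,x,y in((s["frame"],215,130),(s["frame"],310,215),(d["frame"],285,120),(d["frame"],225,205))]
cv2.imwrite("pics/crops0.png",np.vstack([np.hstack(ims[:2]),np.hstack(ims[2:])]))
for n,c,pts in(("scene",s,[(277,183),(270,192),(250,190),(305,185),(359,255),(379,245),(370,270),(360,200),(267,185)]),("side",d,[(343,172),(350,160),(320,185),(277,240),(295,250),(361,226)])):
    w=cloud(c)
    for u,v in pts: print(n,u,v,w[v,u].round(3))
E
```

```text
scene 277 183 [ 0.561 -0.244  0.015]
scene 270 192 [ 0.609 -0.214  0.016]
scene 250 190 [ 0.657 -0.274  0.01 ]
scene 305 185 [ 0.479 -0.184  0.004]
scene 359 255 [0.566 0.232 0.056]
scene 379 245 [0.501 0.244 0.068]
scene 370 270 [0.55  0.266 0.011]
scene 360 200 [0.401 0.035 0.044]
scene 267 185 [ 0.614 -0.219  0.048]
side 343 172 [ 0.589 -0.291  0.013]
side 350 160 [ 0.53  -0.214  0.114]
side 320 185 [ 0.617 -0.158  0.018]
side 277 240 [0.549 0.229 0.06 ]
side 295 250 [0.485 0.238 0.056]
side 361 226 [0.378 0.033 0.043]
```

View pics/crops0.png

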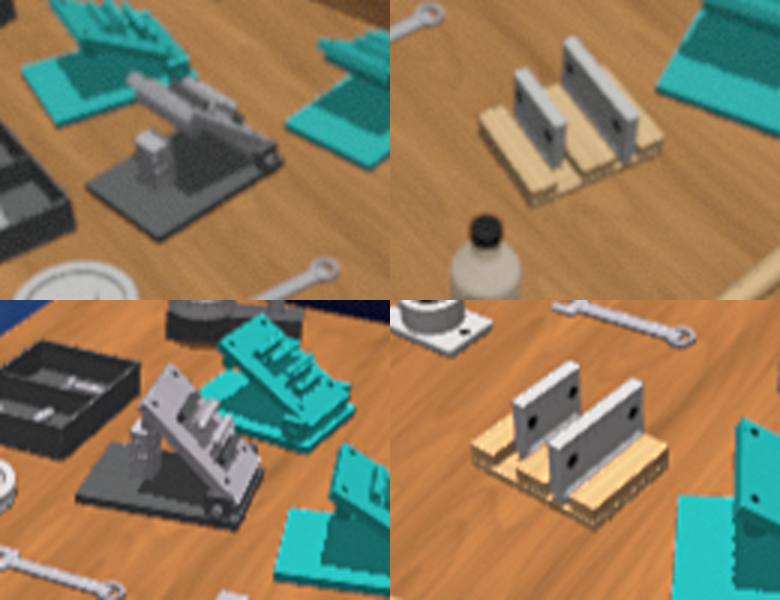

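The crops settle the choices. The long bar is in the robot-side slot: crop (600,100) in the scene view and (595,440) in the side view. The target fixture is the grey one. Next I'll measure both poses.

```bash
python3 - <<'E'
from h import *
s=dict(np.load("scene0.npz"));d=dict(np.load("side0.npz"))
for n,c in(("scene",s),("side",d)):
    w=cloud(c);f=c["frame"].astype(int);hsv=cv2.cvtColor(c["frame"],cv2.COLOR_RGB2HSV).astype(int)
    grey=hsv[:,:,1]<60
    # base
    box=(w[...,0]>.40)&(w[...,0]<.72)&(w[...,1]>-.36)&(w[...,1]<-.1)
    m=box&grey&(w[...,2]>.004)&(w[...,2]<.03)&(hsv[:,:,2]<110)
    k,lab,st,_=cv2.connectedComponentsWithStats(m.astype(np.uint8));i=1+np.argmax(st[1:,4]);m=lab==i
    P=w[m];print(n,"base",len(P),np.median(P[:,2]),P[:,2].std())
    r=cv2.minAreaRect((P[:,:2]*1000).astype(np.float32));print(r)
    # plate
    m=box&grey&(w[...,2]>.03);P=w[m];print("plate pts",len(P),P.min(0),P.max(0))
    # rack bars
    box=(w[...,0]>.40)&(w[...,0]<.68)&(w[...,1]>.12)&(w[...,1]<.34)
    m=box&grey&(w[...,2]>.035)
    k,lab,st,_=cv2.connectedComponentsWithStats(m.astype(np.uint8))
    for i in range(1,k):
        if st[i,4]<60: continue
        P=w[lab==i];print("bar",st[i],np.median(P,0).round(4),P[:,2].max());rr=cv2.minAreaRect((P[:,:2]*1000).astype(np.float32));print(rr)
    m=box&~grey&(w[...,2]>.015)&(w[...,2]<.035);P=w[m];print("rack",np.median(P,0),cv2.minAreaRect((P[:,:2]*1000).astype(np.float32)))
E
```

```text
scene base 1106 0.011350202846579425 0.0041618209799264986
((574.9425659179688, -227.83441162109375), (196.96041870117188, 143.044921875), 8.988861083984375)
plate pts 718 [ 0.47554255 -0.28625544  0.03016324] [ 0.62737145 -0.16974395  0.1422608 ]
bar [368 228  25  37 391] [0.4992 0.2453 0.0676] 0.083337520179599
((495.2364501953125, 238.84178161621094), (121.94063568115234, 17.05483627319336), 80.7594985961914)
bar [352 238  17  29 252] [0.5624 0.2294 0.0689] 0.0814020905417386
((558.6990966796875, 223.73513793945312), (82.80244445800781, 16.010623931884766), 80.1592025756836)
rack [0.54830544 0.24814919 0.02429848] ((506.3236083984375, 237.26971435546875), (117.62666320800781, 194.82383728027344), 80.99820709228516)
side base 820 0.01422023347872544 0.0038537690407219266
((566.2364501953125, -230.1757049560547), (199.16912841796875, 148.5697784423828), 8.85795783996582)
plate pts 1128 [ 0.4626931  -0.35930196  0.03016998] [ 0.71990152 -0.17233791  0.14449867]
bar [266 226  22  28 351] [0.5496 0.229  0.0643] 0.08265775019494344
((552.2388305664062, 221.86245727539062), (81.3014907836914, 17.209518432617188), 81.50270080566406)
bar [278 232  31  36 531] [0.487  0.2466 0.0648] 0.08425322495065822
((489.7488098144531, 238.90335083007812), (122.4159164428711, 16.974681854248047), 81.02484130859375)
rack [0.47435599 0.26111216 0.02673681] ((499.33135986328125, 234.88934326171875), (122.96634674072266, 199.62283325195312), 79.55492401123047)
```

```bash
python3 -m jog '{"delta_pos":[[0.74,0.62,0.15],[0.74,0.62,0.15],[0.74,0.62,0.15],[0.74,0.62,0.15],[0.74,0.62,0.15],[0.74,0.62,0.15],[0.74,0.62,0.15],[0.74,0.62,0.15],[0.74,0.62,0.15],[0,0,0]],"turn":[[0,0,-0.7],[0,0,-0.7],[0,0,0],[0,0,0],[0,0,0],[0,0,0],[0,0,0],[0,0,0],[0,0,0],[0,0,0]],"hand":[-1,-1,-1,-1,-1,-1,-1,-1,-1,-1]}' 60
python3 - <<'E'
from h import *
from workcell import bot,camera
o=bot.get_obs();c=camera("wrist");np.savez("w1.npz",**c,ee_pos=o["ee_pos"],tcp_rot=o["tcp_rot"])
print(o["ee_pos"],o["tcp_rot"],o["q"]);cv2.imwrite("pics/w1.png",c["frame"][:,:,::-1])
E
```

```text
time: 1.15
ee_pos: [0.5239, -0.2345, 0.2982]
tcp_rot: [-179.9, -0.0, 9.0]
wrist_force: [-0.3, -0.2, -0.6]
opening: 0.0003
[ 0.52391856 -0.23445791  0.2982151 ] [-1.79938259e+02 -1.70006200e-02  9.01685185e+00] [-2.41391939e+01  1.06452157e+01  2.39640617e+01  1.03338381e+02
  6.09867609e-02  1.46843935e+02]
```

View pics/w1.png

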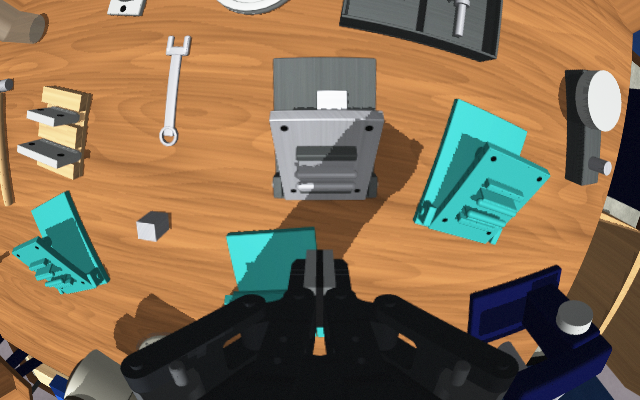

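The wrist view shows the grey plate at (327,155), its base behind it at (323,80) and the stack at (332,100). I'll measure these from depth.

```bash
python3 - <<'E'
from h import *
c=dict(np.load("w1.npz"));w=wcloud(c,c);f=c["frame"]
hsv=cv2.cvtColor(f,cv2.COLOR_RGB2HSV).astype(int);grey=hsv[:,:,1]<70
v,u=np.indices(grey.shape);reg=(u>260)&(u<395)&(v>45)&(v<205)&grey
P=w[reg&(w[...,2]>.03)];
rng=np.random.default_rng(0);best=None
for _ in range(500):
    a=P[rng.choice(len(P),3,False)];n=np.cross(a[1]-a[0],a[2]-a[0]);n/=np.linalg.norm(n)+1e-12;n*=np.sign(n[2]) or 1
    if not .5<n[2]<.9: continue
    k=(abs((P-a[0])@n)<.003).sum()
    if best is None or k>best[0]: best=(k,n,a[0])
k,n,a=best;I=P[abs((P-a)@n)<.003];m=I.mean(0);n=np.linalg.svd(I-m)[2][2];n*=np.sign(n[2])
print("plate n",n.round(4),"slope",np.degrees(np.arccos(n[2])),"yaw",np.degrees(np.arctan2(-n[1],-n[0])),len(I),len(P),I.std(0))
yaw=np.arctan2(-n[1],-n[0])
for nm,yw in(("n",yaw),):
    ey=np.array([-np.sin(yw),np.cos(yw),0]);ex=np.cross(ey,n)
    r=cv2.minAreaRect((np.c_[(I-m)@ex,(I-m)@ey]*1000).astype(np.float32));print(r)
    a=(I-m)@ex;b=(I-m)@ey
    print(a.min(),a.max(),b.min(),b.max(), [ (m+ex*A+ey*B).round(4).tolist() for A in (np.percentile(a,.3),np.percentile(a,99.7)) for B in ((b.min()+b.max())/2,)])
B=w[reg&(abs(w[...,2]-.015)<.005)&(v<112)];print("base z",np.median(B[:,2]),cv2.minAreaRect((B[:,:2]*1000).astype(np.float32)))
S=w[reg&(v>85)&(v<112)&(u>310)&(u<352)&(w[...,2]>.068)&(w[...,2]<.086)];print("stack top",len(S),np.median(S,0),cv2.minAreaRect((S[:,:2]*1000).astype(np.float32)))
for nm in ("scene","side"):
    c2=dict(np.load(nm+"0.npz"));W=cloud(c2).reshape(-1,3);
    J=W[(abs((W-m)@n)<.02)&(abs((W-m)@ex)<.08)&(abs((W-m)@ey)<.056)];print(nm,len(J),np.median((J-m)@n))
# bench check
print("bench",np.nanmedian(w[210:225,340:400,2]),np.nanmedian(w[60:150,200:260,2]))
E
```

```text
plate n [-0.6755 -0.1099  0.7291] slope 43.18906302932586 yaw 9.2371077991896 5606 9860 [0.03588649 0.03699998 0.03362   ]
((-27.309932708740234, -1.6003646850585938), (138.0617218017578, 161.67840576171875), 89.6025161743164)
-0.10841934463974107 0.05332178060041451 -0.07019173056236448 0.06788971439023059 [[0.4762, -0.2497, 0.0319], [0.5916, -0.2309, 0.1416]]
base z 0.013551123435662366 ((632.6420288085938, -223.71994018554688), (73.38133239746094, 138.93118286132812), 9.440786361694336)
stack top 552 [ 0.61101811 -0.23468274  0.07599735] ((611.292236328125, -234.65945434570312), (21.2244930267334, 35.89132308959961), 9.918147087097168)
scene 388 -0.0025208402551652282
side 595 0.0026739815725312266
bench -0.0012696854871293017 -0.0014296735475063382
```

Plate slope is about 43° (joint about 0.23), yaw 9.2°, hinge at about (0.497,-0.246,0.025). Next: tilt the tool square to the plate and approach push_spot.

```bash
python3 -m jog '{"delta_pos":[[0.18,0,-0.4],[0.18,0,-0.4],[0.18,0,-0.4],[0.18,0,-0.4],[0.18,0,-0.4],[0,0,-0.25],[0,0,-0.25],[0,0,-0.25],[0,0,-0.25],[0,0,0]],"turn":[[0.14,-0.863,0],[0.14,-0.863,0],[0.14,-0.863,0],[0.14,-0.863,0],[0.14,-0.863,0],[0,0,0],[0,0,0],[0,0,0],[0,0,0],[0,0,0]],"hand":[-1,-1,-1,-1,-1,-1,-1,-1,-1,-1]}'
python3 - <<'E'
from h import *
from workcell import bot,camera
o=bot.get_obs();print(o["ee_pos"],R.from_euler('xyz',o["tcp_rot"],degrees=True).as_matrix().round(3),o["wrist_force"])
c=camera("side");np.savez("side1.npz",**c);cv2.imwrite("pics/side1.png",cv2.resize(c["frame"][60:220,240:450,::-1],None,fx=3,fy=3))
E
```

```text
time: 2.2
ee_pos: [0.5656, -0.2378, 0.1473]
tcp_rot: [-179.6, -34.8, 8.6]
wrist_force: [0.3, -0.4, -0.1]
opening: -0.0001
[ 0.56559191 -0.23782887  0.1472645 ] [[ 0.812  0.154  0.564]
 [ 0.123 -0.988  0.093]
 [ 0.571 -0.006 -0.821]] [ 0.33468491 -0.38242069 -0.06765885]
```

View pics/side1.png

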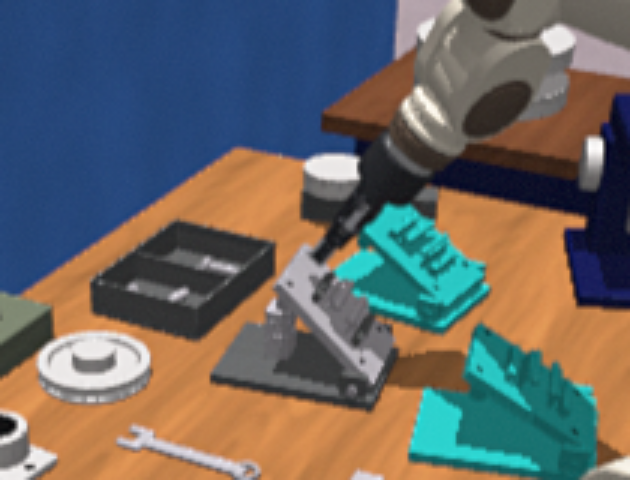

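```bash
python3 -m jog '{"delta_pos":[[0.08,0.018,-0.08],[0.08,0.018,-0.08],[0.08,0.018,-0.08],[0.08,0.018,-0.08],[0.08,0.018,-0.08],[0.08,0.018,-0.08],[0.07,0.018,-0.07],[0.07,0.018,-0.07],[0,0,0],[0,0,0]],"turn":[[0,0,0],[0,0,0],[0,0,0],[0,0,0],[0,0,0],[0,0,0],[0,0,0],[0,0,0],[0,0,0],[0,0,0]],"hand":[-1,-1,-1,-1,-1,-1,-1,-1,-1,-1]}'
```

```text
time: 3.25
ee_pos: [0.5965, -0.2306, 0.1175]
tcp_rot: [-179.6, -35.0, 8.6]
wrist_force: [0.6, -1.7, 0.8]
opening: -0.0003
```

```bash
python3 -m jog '{"delta_pos":[[0.03,0.006,-0.03],[0.03,0.006,-0.03],[0.03,0.006,-0.03],[0.03,0.006,-0.03],[0.03,0.006,-0.03],[0,0,0],[0.02,0.004,-0.03],[0,0,0],[0,0,0],[0,0,0]],"turn":[[0,0,0],[0,0,0],[0,0,0],[0,0,0],[0,0,0],[0,0,0],[0,0,0],[0,0,0],[0,0,0],[0,0,0]],"hand":[-1,-1,-1,-1,-1,-1,-1,-1,-1,-1]}'
```

```text
time: 4.25
ee_pos: [0.6032, -0.2296, 0.11]
tcp_rot: [-179.6, -34.9, 8.5]
wrist_force: [-34.1, 0.3, 22.9]
opening: 0.0001
```

```bash
python3 -m jog '{"delta_pos":[[-0.12,-0.02,0.2],[-0.25,-0.04,0.4],[-0.4,-0.06,0.7],[-0.4,-0.06,0.7],[-0.4,-0.06,0.5],[0,0.2,0.3],[0,0.2,0],[0,0,0],[0,0,0],[0,0,0]],"turn":[[0,0,0],[0,0,0],[0,0,0],[0,0,0],[-0.14,0.863,0],[-0.14,0.863,0],[-0.14,0.863,0],[-0.14,0.863,0],[-0.14,0.863,0],[0,0,0]],"hand":[-1,-1,-1,-1,-1,-1,-1,-1,-1,-1]}'
python3 - <<'E'
from h import *
from workcell import bot,camera
o=bot.get_obs();c=camera("wrist");np.savez("w2.npz",**c,ee_pos=o["ee_pos"],tcp_rot=o["tcp_rot"])
print(o["ee_pos"],o["tcp_rot"],o["q"]);cv2.imwrite("pics/w2.png",c["frame"][:,:,::-1])
c=camera("side");np.savez("side2.npz",**c);cv2.imwrite("pics/side2.png",cv2.resize(c["frame"][100:220,270:430,::-1],None,fx=4,fy=4))
E
```

```text
time: 5.25
ee_pos: [0.5284, -0.2204, 0.245]
tcp_rot: [-179.8, 0.5, 8.9]
wrist_force: [-1.5, 1.1, -1.2]
opening: 0.0001
[ 0.52844925 -0.22044042  0.24495354] [-179.80892732    0.48058858    8.86828797] [-2.25995039e+01  9.02848307e+00  1.60603949e+01  9.75415657e+01
 -8.79001186e-02  1.48533400e+02]
```

View pics/w2.png

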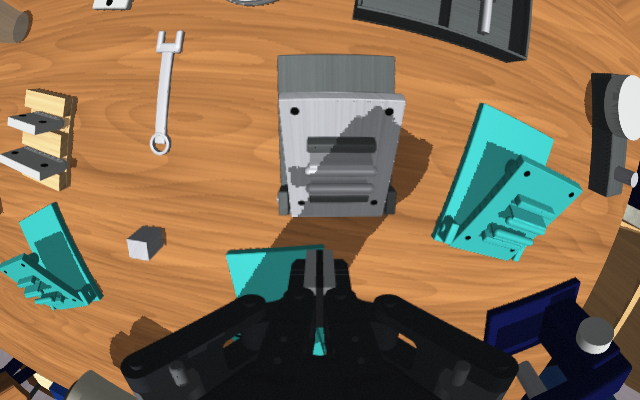

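View pics/side2.png

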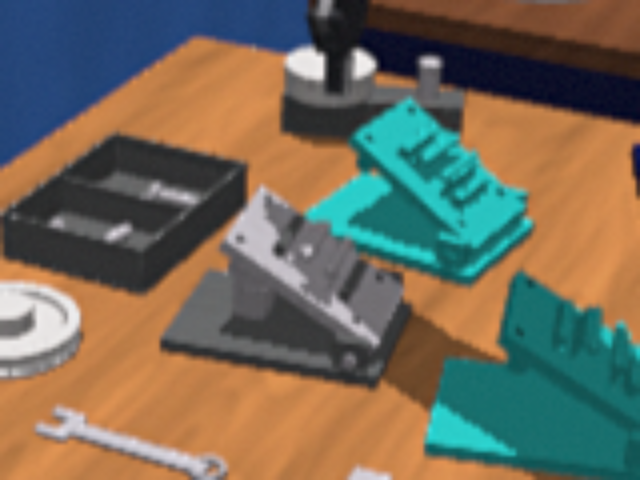

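In the wrist view the plate (340,150) now covers the stack. In the side crop the plate rests on the stack at (250,290). I'll measure its slope and find the clip.

```bash
cat > plate.py <<'E'
from h import *
def fit(P,seed=0,lo=.6,hi=.95):
    rng=np.random.default_rng(seed);best=(0,)
    for _ in range(600):
        a=P[rng.choice(len(P),3,False)];n=np.cross(a[1]-a[0],a[2]-a[0]);n/=np.linalg.norm(n)+1e-12;n*=np.sign(n[2]) or 1
        if not lo<n[2]<hi: continue
        k=(abs((P-a[0])@n)<.0025).sum()
        if k>best[0]: best=(k,n,a[0])
    k,n,a=best;I=P[abs((P-a)@n)<.0025];m=I.mean(0);n=np.linalg.svd(I-m,full_matrices=False)[2][2];n*=np.sign(n[2])
    return n,m
def frame(n,m,W,base=None):
    yw=np.arctan2(-n[1],-n[0]);ey=np.array([-np.sin(yw),np.cos(yw),0]);ex=np.cross(ey,n)
    return yw,ex,ey
E
python3 - <<'E'
from plate import *
c=dict(np.load("w2.npz"));w=wcloud(c,c);f=c["frame"]
hsv=cv2.cvtColor(f,cv2.COLOR_RGB2HSV).astype(int);grey=hsv[:,:,1]<70
v,u=np.indices(grey.shape);reg=(u>270)&(u<410)&(v>90)&(v<220)&grey
P=w[reg&(w[...,2]>.03)];n,m=fit(P)
yw,ex,ey=frame(n,m,None)
print("slope",np.degrees(np.arccos(n[2])),"yaw",np.degrees(yw),n,m)
# face pixels
D=(w-m)@n;A=(w-m)@ex;B=(w-m)@ey
face=reg&(abs(D)<.003)&(w[...,2]>.03)
k,lab,st,_=cv2.connectedComponentsWithStats(face.astype(np.uint8));i=1+np.argmax(st[1:,4]);g=lab==i
r=cv2.minAreaRect((np.c_[A[g],B[g]]*1000).astype(np.float32));print(r,A[g].min(),A[g].max(),B[g].min(),B[g].max(),g.sum())
mid=(B[g].min()+B[g].max())/2; top=m+A[g].max()*ex+mid*ey; print("top end",top,"hinge est",top-.15*ex-.02*n, "seat est",top-.08*ex)
# raised things
hi=reg&(D>.010)&(D<.03)
print("raised A hist"); h,e=np.histogram(A[hi],np.arange(-.12,.08,.004));print([(round(x-A[g].max()+.15,3),int(y)) for x,y in zip(e,h) if y>20])
J=hi&(D>.0165);print("jaw B range",np.percentile(B[J]-mid,[1,5,50,95,99]),"A",np.percentile(A[J]-A[g].max()+.15,[1,5,50,95,99]),D[J].max())
E
```

```text
slope 29.803148619106306 yaw 9.31903342826468 [-0.49046194 -0.08048353  0.86773814] [ 0.56315582 -0.23364931  0.08558964]
((-19.857955932617188, -7.319355010986328), (163.00332641601562, 124.98596954345703), 0.249874547123909) -0.10131507603055125 0.06165835148702782 -0.07010176921824743 0.054921804127068125 9356
top end [ 0.61718205 -0.23247524  0.11623518] hinge est [ 0.49854843 -0.25194271  0.02432717] seat est [ 0.54867919 -0.24371638  0.07647344]
raised A hist
[(np.float64(0.028), 53), (np.float64(0.032), 133), (np.float64(0.036), 163), (np.float64(0.044), 35), (np.float64(0.048), 87), (np.float64(0.052), 87), (np.float64(0.056), 285), (np.float64(0.06), 332), (np.float64(0.076), 102), (np.float64(0.08), 298), (np.float64(0.084), 304), (np.float64(0.088), 514), (np.float64(0.096), 45), (np.float64(0.1), 222), (np.float64(0.104), 296), (np.float64(0.108), 165)]
jaw B range [-0.0261869  -0.02287186  0.00730491  0.03556724  0.03921439] A [0.04790292 0.04989296 0.08013175 0.08990369 0.09051705] 0.024686713731479005
```

```bash
python3 - <<'E'
from plate import *
for fn,s in(("w2.npz",(270,410,90,220)),):
    c=dict(np.load(fn));w=wcloud(c,c);f=c["frame"]
    hsv=cv2.cvtColor(f,cv2.COLOR_RGB2HSV).astype(int);grey=hsv[:,:,1]<70
    v,u=np.indices(grey.shape);reg=(u>s[0])&(u<s[1])&(v>s[2])&(v<s[3])&grey
    n,m=fit(w[reg&(w[...,2]>.03)])
    yw=np.arctan2(-n[1],-n[0])
    th=np.radians(30);ex=np.array([np.cos(th)*np.cos(yw),np.cos(th)*np.sin(yw),np.sin(th)]);ey=np.array([-np.sin(yw),np.cos(yw),0])
    D=(w-m)@n;A=(w-m)@ex;B=(w-m)@ey
    face=reg&(abs(D)<.003)
    for lo,hi in((-.08,-.06),(-.06,-.03),(-.03,0),(0,.03),(.03,.055)):
        g=face&(A>lo)&(A<hi);print(lo,np.percentile(B[g],[.5,99.5]),B[g].min(),B[g].max())
    J=reg&(D>.018)&(D<.026)
    rows=[]
    for lo,hi in((-.06,-.02),(-.02,.01)):
        g=J&(A>lo)&(A<hi);print("jaw",np.percentile(B[g],[.5,99.5]),np.percentile(A[g],[1,50,99]))
    g=reg&(D>.010)&(D<.017)
    for lo,hi in((-.07,-.045),(.002,.03)):
        q=g&(A>lo)&(A<hi);print("blk",np.percentile(B[q],[.5,99.5]),np.percentile(A[q],[1,99]))
    print(m,np.nanmax(A[face]))
    # world of the hinge mid with B=?
    print("ex",ex,"ey",ey,"n",n)
E
```

```text
-0.08 [-0.0656099   0.06346065] -0.06904076815992488 0.06584326614114426
-0.06 [-0.05662645  0.05421635] -0.057524222055790594 0.05456067605841575
-0.03 [-0.05635101  0.05398069] -0.05687885160711062 0.05433722064433269
0 [-0.05620339  0.05365577] -0.05728247234721477 0.05426402561198706
0.03 [-0.05627864  0.05373697] -0.05738121224587958 0.05450322792025537
jaw [-0.03480434  0.03254442] [-0.04074545 -0.02946861 -0.02557031]
jaw [-0.03389308  0.03229318] [-0.010957   -0.0036134   0.00221409]
blk [-0.03293666  0.02944417] [-0.05758492 -0.04889328]
blk [-0.03284869  0.03021474] [0.0020246  0.02135848]
[ 0.56315582 -0.23364931  0.08558964] 0.06164873968742439
ex [0.85459558 0.14023692 0.5       ] ey [-0.16193164  0.98680198  0.        ] n [-0.49046194 -0.08048353  0.86773814]
```

Slope is now 29.8°, so the plate is on the stack. Seat is at about (0.5476,-0.2375,0.077), yaw 9.3°. Now over to the rack.

```bash
python3 -m jog '{"delta_pos":[[-0.07,0.92,0],[-0.07,0.92,0],[-0.07,0.92,0],[-0.07,0.92,0],[-0.07,0.92,0],[-0.07,0.92,-0.1],[-0.07,0.92,-0.2],[-0.07,0.92,-0.2],[-0.07,0.92,-0.2],[-0.07,0.9,-0.2]],"turn":[[0,0,0.9],[0,0,0.9],[0,0,0.9],[0,0,0.9],[0,0,0.9],[0,0,0.9],[0,0,0.9],[0,0,0.9],[0,0,0.9],[0,0,0.9]],"hand":[0.1,0.1,0.1,0.1,0.1,0.1,0.1,0.1,0.1,0.1]}'
python3 - <<'E'
from h import *
from workcell import bot,camera
o=bot.get_obs();c=camera("wrist");o2=bot.get_obs();np.savez("w3.npz",**c,ee_pos=o["ee_pos"],tcp_rot=o["tcp_rot"])
print(o["ee_pos"],o["tcp_rot"],o2["ee_pos"],o["qd"].round(1),o["q"]);cv2.imwrite("pics/w3.png",c["frame"][:,:,::-1])
E
```

```text
time: 6.35
ee_pos: [0.4905, 0.2391, 0.2049]
tcp_rot: [179.8, -0.2, 81.0]
wrist_force: [0.9, -0.4, 1.0]
opening: 0.0472
[0.49053217 0.23910594 0.2049276 ] [179.82277448  -0.20451362  80.9808395 ] [0.48947778 0.24412453 0.20253603] [ 45.   19.4   9.  -10.4   0.  -26.7] [2.59520720e+01 3.62981185e+00 5.71642191e+00 9.18241643e+01
 6.60061651e-02 1.24971700e+02]
```

View pics/w3.png

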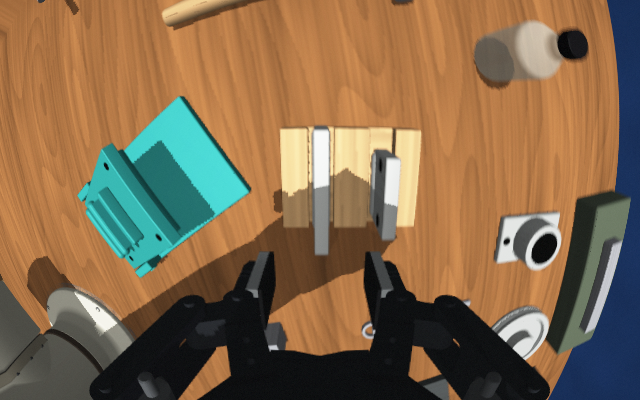

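Directly below the tool, the long bar is at (321,190) and the short bar at (387,195). I'll measure the long bar's top face.

```bash
python3 - <<'E'
from plate import *
from workcell import bot,camera
o=bot.get_obs();c=camera("wrist");np.savez("w4.npz",**c,ee_pos=o["ee_pos"],tcp_rot=o["tcp_rot"]);print(o["ee_pos"],o["tcp_rot"],o["qd"].round(2))
for c in (dict(np.load("w3.npz")),dict(np.load("w4.npz"))):
    w=wcloud(c,c);v,u=np.indices(w.shape[:2])
    m=(u>300)&(u<345)&(v>110)&(v<270)&(w[...,2]>.072)&(w[...,2]<.09)
    P=w[m];r=cv2.minAreaRect((P[:,:2]*1000).astype(np.float32));print(len(P),np.median(P[:,2]),r)
    m=(u>360)&(u<410)&(v>110)&(v<270)&(w[...,2]>.072)&(w[...,2]<.09)
    P=w[m];r=cv2.minAreaRect((P[:,:2]*1000).astype(np.float32));print(" short",np.median(P[:,2]),r)
E
```

```text
[0.48947778 0.24412453 0.20253603] [179.98378717  -0.25594463  81.6064208 ] [-4.66 -0.63 -0.99  1.68 -0.72  4.61]
1836 0.0785554341416731 ((493.04217529296875, 236.9478302001953), (119.47452545166016, 14.0748291015625), 80.7678451538086)
 short 0.07842500275725724 ((555.8903198242188, 222.25616455078125), (80.76789093017578, 14.649520874023438), 81.53531646728516)
1947 0.07855232914239145 ((492.9258728027344, 237.6350555419922), (119.66287994384766, 14.223308563232422), 81.25261688232422)
 short 0.07844637995486192 ((556.0963745117188, 222.6192169189453), (79.83586120605469, 14.853435516357422), 80.63003540039062)
```

```bash
python3 -m jog '{"delta_pos":[[0.035,-0.065,0],[0.035,-0.065,-0.2],[0,0,-0.5],[0,0,-0.5],[0,0,-0.5],[0,0,-0.5],[0,0,-0.5],[0,0,-0.4],[0,0,-0.14],[0,0,0]],"turn":[[0,0,0],[0,0,0],[0,0,0],[0,0,0],[0,0,0],[0,0,0],[0,0,0],[0,0,0],[0,0,0],[0,0,0]],"hand":[0.1,0.1,0.1,0.1,0.1,0.1,0.1,0.1,0.1,0.1]}'
```

```text
time: 7.45
ee_pos: [0.4948, 0.2298, 0.0412]
tcp_rot: [-180.0, 0.0, 80.6]
wrist_force: [-0.5, -0.4, -0.4]
opening: 0.0469
```

```bash
python3 -m jog '{"delta_pos":[[-0.03,0.154,0],[0,0,0],[0,0,0],[0,0,0],[0,0,0],[0,0,0],[0,0,0],[0,0,0],[0,0,0],[0,0,0]],"turn":[[0,0,0.04],[0,0,0],[0,0,0],[0,0,0],[0,0,0],[0,0,0],[0,0,0],[0,0,0],[0,0,0],[0,0,0]],"hand":[0.1,0.1,-1,-1,-1,-1,-1,-1,-1,-1]}' 100
python3 - <<'E'
from h import *
from workcell import bot,camera
print(bot.get_obs())
E
```

```text
time: 8.45
ee_pos: [0.4936, 0.2393, 0.0424]
tcp_rot: [180.0, -0.0, 81.1]
wrist_force: [-0.5, 0.3, 5.5]
opening: 0.0124
{'time': 8.45, 'q': array([ 2.58520951e+01,  5.35112448e+00, -1.04503649e+01,  7.41477465e+01,
        1.81670828e-02,  1.24796599e+02]), 'qd': array([ 0.04096648, -0.04020781,  0.01528916, -0.00874994, -0.00902915,
       -0.10659773]), 'joint_efforts': array([-6.04999568e-01, -4.91085970e+01,  4.38779390e+01, -5.46018407e-01,
       -2.96433438e-01,  4.49253814e-03]), 'ee_pos': array([0.49364352, 0.23929099, 0.04243318]), 'tcp_rot': array([ 1.79968681e+02, -4.38878248e-02,  8.10555158e+01]), 'wrist_force': array([-0.50669976,  0.28041256,  5.46096394]), 'torque': array([ 0.07758581,  0.33838682, -0.04992927]), 'opening': 0.012426744276522067}
```

```bash
python3 -m jog '{"delta_pos":[[0,0,0.2],[0,0,0.4],[0,0,0.5],[0,0,0.5],[0,0,0.5],[0,0,0.5],[0,0,0.4],[0,0,0.3],[0,0,0],[0,0,0]],"turn":[[0,0,0],[0,0,0],[0,0,0],[0,0,0],[0,0,0],[0,0,0],[0,0,0],[0,0,0],[0,0,0],[0,0,0]],"hand":[-1,-1,-1,-1,-1,-1,-1,-1,-1,-1]}'
python3 - <<'E'
from h import *
from workcell import bot,camera
o=bot.get_obs();c=camera("wrist");np.savez("w5.npz",**c,ee_pos=o["ee_pos"],tcp_rot=o["tcp_rot"])
print(o["ee_pos"],o["tcp_rot"]);cv2.imwrite("pics/w5.png",c["frame"][:,:,::-1])
c=camera("side");np.savez("side5.npz",**c);cv2.imwrite("pics/side5.png",cv2.resize(c["frame"][100:300,200:420,::-1],None,fx=3,fy=3))
E
```

```text
time: 9.45
ee_pos: [0.4934, 0.239, 0.2063]
tcp_rot: [-180.0, 0.0, 81.0]
wrist_force: [-0.2, -0.9, -3.0]
opening: 0.0131
[0.4934183  0.2389778  0.20631376] [-1.79982360e+02  1.79753010e-02  8.10458453e+01]
```

View pics/w5.png

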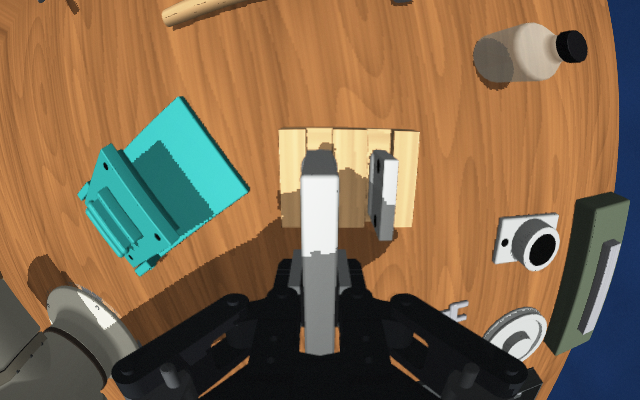

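View pics/side5.png

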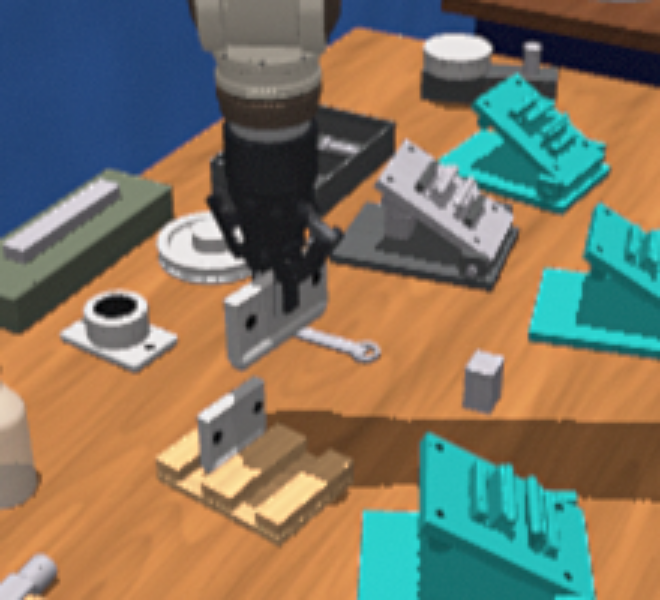

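The bar is held upright in the gripper, and the short bar is still in the rack. I'll measure where the bar sits in the tool frame.

```bash
python3 - <<'E'
from h import *
c=dict(np.load("w5.npz"))
c0=dict(c);c0["ee_pos"]=np.zeros(3);c0["tcp_rot"]=np.zeros(3)
t=wcloud(c0,c0);v,u=np.indices(t.shape[:2])
m=(u>295)&(u<345)&(v>140)&(v<358)&(t[...,2]<.05)&(t[...,2]>-.07)
P=t[m];print(len(P),np.nanpercentile(P,[0.5,5,50,95,99.5],axis=0).round(4))
T=P[(P[:,2]<-.034)];print("top",T.min(0),T.max(0),np.median(T,0),cv2.minAreaRect((T[:,:2]*1000).astype(np.float32)))
E_=P[P[:,2]>-.03];print("end",len(E_),np.percentile(E_,[1,50,99],axis=0))
for vv in (178,200,230,260,300,340): print(vv,t[vv,320])
E
```

```text
8479 [[-0.027  -0.0101 -0.0639]
 [-0.0179 -0.0079 -0.0441]
 [ 0.0218  0.0004 -0.036 ]
 [ 0.0576  0.0086 -0.0081]
 [ 0.0579  0.0112  0.0209]]
top [-0.029115   -0.00936938 -0.06875799] [ 0.0580129   0.01030982 -0.03401475] [ 0.01965049  0.00042967 -0.03616172] ((14.41385269165039, 0.571507453918457), (87.15618896484375, 19.6304931640625), 1.5747613906860352)
end 1119 [[ 0.01071517 -0.0109016  -0.02972247]
 [ 0.05735974  0.00044827 -0.01340121]
 [ 0.05796051  0.01199519  0.02251365]]
178 [ 0.05654732  0.00042676 -0.03648478]
200 [ 0.04861214  0.00043537 -0.03687442]
230 [ 0.03666659  0.00045317 -0.03607273]
260 [ 0.02428388  0.00047045 -0.03668098]
300 [ 0.00464564  0.00050456 -0.03612294]
340 [-0.01751413  0.00054333 -0.03746479]
```

```bash
python3 -m jog '{"delta_pos":[[0.03,-0.6,0.1],[0.03,-0.96,0.1],[0.03,-0.96,0],[0.03,-0.96,0],[0.03,-0.96,0],[0.03,-0.96,0],[0.03,-0.96,0],[0.03,-0.96,0],[0.03,-0.96,0],[0.03,-0.96,0]],"turn":[[0,0,0],[0,0,0.77],[0,0,0.77],[0,0,0.76],[0,0,0],[0.121,-0.74,0],[0.121,-0.74,0],[0.121,-0.74,0],[0.121,-0.74,0],[0.121,-0.74,0]],"hand":[-1,-1,-1,-1,-1,-1,-1,-1,-1,-1]}'
python3 -m jog '{"delta_pos":[[0,0,0],[0,-0.2,0],[0,-0.2,-0.1],[0,0,-0.2],[0,0,-0.2],[0,0,0],[0,0,0],[0,0,0],[0,0,0],[0,0,0]],"turn":[[0,0,0],[0,0,0],[0,0,0],[0,0,0],[0,0,0],[0,0,0],[0,0,0],[0,0,0],[0,0,0],[0,0,0]],"hand":[-1,-1,-1,-1,-1,-1,-1,-1,-1,-1]}'
python3 - <<'E'
from h import *
from workcell import bot,camera
o=bot.get_obs();c=camera("wrist");np.savez("w6.npz",**c,ee_pos=o["ee_pos"],tcp_rot=o["tcp_rot"])
print(o["ee_pos"],o["tcp_rot"],o["q"]);cv2.imwrite("pics/w6.png",c["frame"][:,:,::-1])
c=camera("side");np.savez("side6.npz",**c);cv2.imwrite("pics/side6.png",cv2.resize(c["frame"][60:220,260:440,::-1],None,fx=4,fy=4)[:600])
M=R.from_euler('xyz',o["tcp_rot"],degrees=True)
th=np.radians(30);yw=np.radians(9.3)
ex=np.array([np.cos(th)*np.cos(yw),np.cos(th)*np.sin(yw),np.sin(th)]);ey=np.array([-np.sin(yw),np.cos(yw),0]);n=np.cross(ex,ey)
G=np.c_[ey,ex,-n];print(np.linalg.det(G))
print("need turn (share of 8deg)",(R.from_matrix(G)*M.inv()).as_rotvec(degrees=True)/8)
E
```

```text
time: 10.55
ee_pos: [0.5075, -0.2247, 0.2165]
tcp_rot: [149.8, 0.2, 99.4]
wrist_force: [1.0, -1.1, -2.2]
opening: 0.013
time: 11.55
ee_pos: [0.5086, -0.2429, 0.1923]
tcp_rot: [150.0, 0.1, 99.4]
wrist_force: [0.2, 0.3, -2.4]
opening: 0.0129
[ 0.50861288 -0.24293978  0.19227102] [1.49978471e+02 1.11254598e-01 9.94373774e+01] [-35.85433249 -16.67959295 -19.5337414   64.9554127   20.75651275
  48.79226554]
0.9999999999999999
need turn (share of 8deg) [ 0.01328326  0.00491902 -0.01717478]
```

View pics/w6.png

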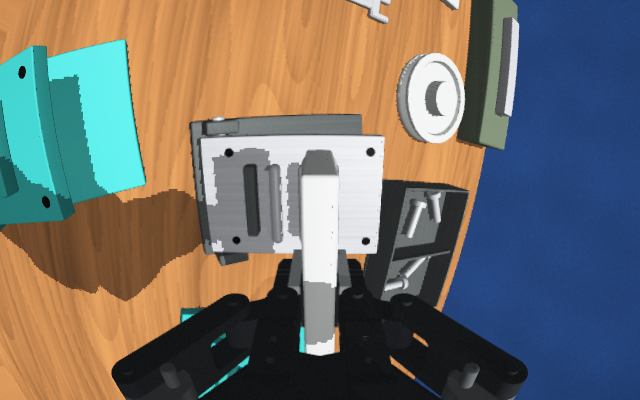

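View pics/side6.png

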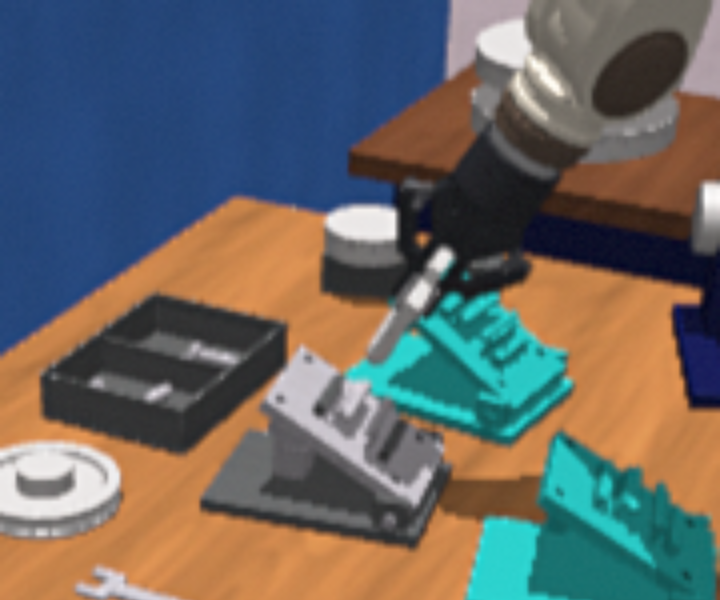

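The bar is held over the clip and aligned to within about 0.2°. Its end shows at wrist (320,165), and plate, low jaw (273,203) and holes are visible. I'll measure the plate directly in the tool frame.

```bash
python3 - <<'E'
from plate import *
c=dict(np.load("w6.npz"));c0=dict(c);c0["ee_pos"]=np.zeros(3);c0["tcp_rot"]=np.zeros(3)
t=wcloud(c0,c0);v,u=np.indices(t.shape[:2])
hsv=cv2.cvtColor(c["frame"],cv2.COLOR_RGB2HSV).astype(int)
b=(u>300)&(u<345)&(v>145)&(v<355)&(t[...,2]>-.07)&(t[...,2]<.03)
P=t[b];T=P[P[:,2]<-.033];print("bar top z",np.median(T[:,2]),"y",np.median(T[:,1]),"end x",np.percentile(P[:,0],[95,99.5]))
reg=(u>190)&(u<390)&(v>125)&(v<258)&(hsv[:,:,1]<70)&(t[...,2]>.06)
Q=t[reg].copy();Q[:,2]*=-1
n,m=fit(Q,lo=.98,hi=1.01);m[2]*=-1;n[2]*=-1;print("plane n",n,m)
D=-(t-m)@(-n)*1.0; D=(t-m)@(-n) if n[2]>0 else (t-m)@n
f=reg&(abs(D)<.003)
for lo,hi in((-.03,-.01),(-.01,.01),(.01,.03)):
    g=f&(t[...,0]>lo)&(t[...,0]<hi);print("y edges",np.nanpercentile(t[g][:,1],[.3,99.7]))
for lo,hi in((-.06,-.04),(-.04,-.02),(.03,.05),(.05,.07)):
    g=f&(t[...,1]>lo)&(t[...,1]<hi);print("x edges",lo,np.nanpercentile(t[g][:,0],[.3,99.7]))
j=reg&(D>.018)&(D<.026)
for lo,hi in((-.04,0),(0,.04)):
    g=j&(t[...,1]>lo)&(t[...,1]<hi);print("jaw",g.sum(),np.nanpercentile(t[g],[.5,50,99.5],axis=0).round(4))
# predicted seat in tool
M=R.from_euler('xyz',c["tcp_rot"],degrees=True)
print("pred seat tool",M.inv().apply(np.array([.5476,-.2375,.0764])-c["ee_pos"]))
E
```

```text
bar top z -0.03620087031542375 y -5.3180832230727206e-05 end x [0.05753083 0.05785488]
plane n [-1.54546834e-06  1.76927579e-03 -9.99998435e-01] [ 0.00672836 -0.02729857  0.12010931]
y edges [-0.106082    0.05487921]
y edges [-0.10596903  0.05466149]
y edges [-0.10599942  0.05451631]
x edges -0.06 [-0.05575846  0.05545763]
x edges -0.04 [-0.05605627  0.05561673]
x edges 0.03 [-0.05623887  0.05451552]
x edges 0.05 [-0.05663293  0.05474139]
jaw 910 [[-0.0335 -0.0399  0.0955]
 [ 0.0036 -0.035   0.0977]
 [ 0.0337 -0.0156  0.1019]]
jaw 0 [nan nan nan]
pred seat tool [-0.00080155 -0.02390218  0.12001551]
  return np.nanmean(a, axis, out=out, keepdims=keepdims)
```

```bash
python3 -m jog '{"delta_pos":[[-0.21,-0.015,-0.12],[-0.21,-0.015,-0.12],[0,0,0],[0.148,0.024,-0.26],[0.148,0.024,-0.26],[0.148,0.024,-0.26],[0.148,0.024,-0.26],[0,0,0],[0,0,0],[0,0,0]],"turn":[[0,0,0],[0,0,0],[0,0,0],[0,0,0],[0,0,0],[0,0,0],[0,0,0],[0,0,0],[0,0,0],[0,0,0]],"hand":[-1,-1,-1,-1,-1,-1,-1,-1,-1,-1]}'
cat > chk.py <<'E'
from plate import *
import sys
from workcell import bot,camera
k=sys.argv[1]
o=bot.get_obs();c=camera("wrist");np.savez(k+".npz",**c,ee_pos=o["ee_pos"],tcp_rot=o["tcp_rot"]);cv2.imwrite(f"pics/{k}.png",c["frame"][:,:,::-1])
print(o["ee_pos"],o["tcp_rot"],o["wrist_force"],o["opening"])
c0=dict(c);c0["ee_pos"]=np.zeros(3);c0["tcp_rot"]=np.zeros(3)
t=wcloud(c0,c0);v,u=np.indices(t.shape[:2])
hsv=cv2.cvtColor(c["frame"],cv2.COLOR_RGB2HSV).astype(int)
b=(u>300)&(u<345)&(v>145)&(v<355)&(t[...,2]>-.07)&(t[...,2]<.015)
P=t[b];T=P[P[:,2]<-.033];print("bar top z",np.median(T[:,2]),"y",np.median(T[:,1]),"end x",np.percentile(P[:,0],[95,99.5]))
reg=(abs(t[...,0])<.08)&(abs(t[...,1])<.12)&(v<262)&(hsv[:,:,1]<70)&(t[...,2]>.03)&(t[...,2]<.075)
Q=t[reg].copy();Q[:,2]*=-1
n,m=fit(Q,lo=.98,hi=1.01);m[2]*=-1;n[2]*=-1;print("plane n",n,m)
D=(t-m)@n
f=reg&(abs(D)<.003)
for lo,hi in((-.03,-.01),(-.01,.01),(.01,.03),(.03,.05)):
    g=f&(t[...,0]>lo)&(t[...,0]<hi);print("y edges",np.nanpercentile(t[g][:,1],[.3,99.7]))
for lo,hi in((-.06,-.04),(-.04,-.02),(.03,.05),(.05,.07)):
    g=f&(t[...,1]>lo)&(t[...,1]<hi)
    if g.sum()>50:print("x edges",lo,np.nanpercentile(t[g][:,0],[.3,99.7]))
j=reg&(D>.018)&(D<.026)
for lo,hi in((-.03,-.003),(.003,.03)):
    g=j&(t[...,1]>lo)&(t[...,1]<hi)
    if g.sum()>20:print("jaw",g.sum(),np.nanpercentile(t[g],[.5,50,99.5],axis=0).round(4))
M=R.from_euler('xyz',o["tcp_rot"],degrees=True)
print("pred seat tool",M.inv().apply(np.array([.5476,-.2375,.0764])-o["ee_pos"]))
E
python3 chk.py w7
```

```text
time: 12.65
ee_pos: [0.5171, -0.24, 0.1288]
tcp_rot: [150.0, 0.1, 99.4]
wrist_force: [-0.0, -0.8, -2.1]
opening: 0.0126
[ 0.51707531 -0.23998303  0.12877271] [1.49959031e+02 1.22935573e-01 9.94117691e+01] [-0.00442739 -0.79844263 -2.08111018] 0.012649910858560928
bar top z -0.03619606401991757 y -5.242416391914543e-05 end x [0.05753378 0.05784308]
plane n [ 0.0014474   0.00220019 -0.99999653] [ 0.01912018 -0.00346259  0.06076302]
y edges [-0.08193828  0.07859352]
y edges [-0.0822231  0.0783951]
y edges [-0.08174932  0.07825409]
y edges [-0.08176184  0.07830002]
x edges -0.06 [-0.03189758  0.06175222]
x edges -0.04 [-0.02981102  0.05402149]
x edges 0.03 [-0.03167925  0.05357905]
x edges 0.05 [-0.03235088  0.05341222]
jaw 903 [[-0.0171 -0.0218  0.0364]
 [ 0.0096 -0.017   0.0396]
 [ 0.0323 -0.0121  0.042 ]]
jaw 858 [[-0.0169  0.0114  0.0363]
 [ 0.0104  0.0158  0.0398]
 [ 0.0322  0.0205  0.0419]]
pred seat tool [-0.00242967  0.00019858  0.06062079]
```

View pics/w7.png

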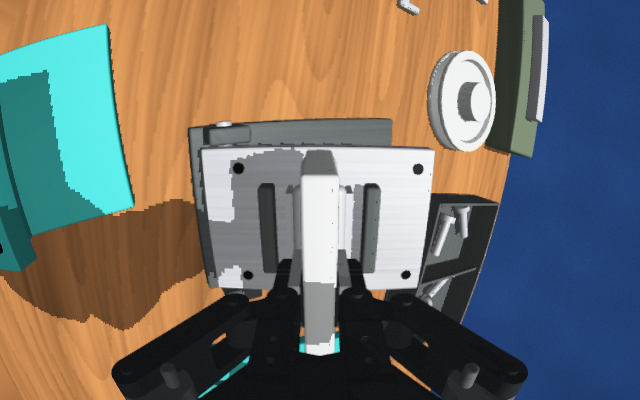

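Bar and clip agree within about 0.5 mm both ways, with the foot about 27 mm above the floor. Pushing along -z now.

```bash
python3 -m jog '{"delta_pos":[[0.025,0.004,-0.043],[0.025,0.004,-0.043],[0.025,0.004,-0.043],[0.025,0.004,-0.043],[0.025,0.004,-0.043],[0.025,0.004,-0.043],[0,0,0],[0,0,0],[0,0,0],[0,0,0]],"turn":[[0,0,0],[0,0,0],[0,0,0],[0,0,0],[0,0,0],[0,0,0],[0,0,0],[0,0,0],[0,0,0],[0,0,0]],"hand":[-1,-1,-1,-1,-1,-1,-1,-1,-1,-1]}'
```

```text
time: 13.7
ee_pos: [0.5248, -0.2389, 0.1155]
tcp_rot: [150.0, 0.1, 99.4]
wrist_force: [-4.6, -2.6, 5.1]
opening: 0.0127
```

```bash
python3 -m jog '{"delta_pos":[[0.025,0.004,-0.043],[0.025,0.004,-0.043],[0.025,0.004,-0.043],[0.02,0.003,-0.035],[0.015,0.002,-0.026],[0,0,0],[0,0,0],[0,0,0],[0,0,0],[0,0,0]],"turn":[[0,0,0],[0,0,0],[0,0,0],[0,0,0],[0,0,0],[0,0,0],[0,0,0],[0,0,0],[0,0,0],[0,0,0]],"hand":[-1,-1,-1,-1,-1,-1,-1,-1,-1,-1]}'
python3 chk.py w8
```

```text
time: 14.7
ee_pos: [0.5298, -0.2371, 0.1052]
tcp_rot: [150.0, 0.0, 99.5]
wrist_force: [-4.3, 2.6, 3.3]
opening: 0.0128
[ 0.52984682 -0.23708577  0.10517556] [1.50028522e+02 2.03213672e-02 9.94535333e+01] [-4.26214187  2.57819911  3.33681412] 0.01284471998617827
bar top z -0.036184178602819 y -4.7243333848867044e-05 end x [0.05750295 0.05784249]
plane n [ 0.00398731  0.00130971 -0.99999119] [ 0.02516636 -0.00277924  0.03380818]
y edges [-0.08160122  0.07933492]
y edges [-0.08135892  0.07901065]
y edges [-0.08161933  0.07906132]
y edges [-0.08122759  0.07902245]
x edges -0.06 [-0.01680807  0.06334942]
x edges -0.04 [-0.01591553  0.05311201]
x edges 0.03 [-0.01655348  0.05287093]
x edges 0.05 [-0.01721077  0.05274736]
pred seat tool [-0.00331431  0.00073536  0.03364304]
```

The foot is at the floor, with the bar about 0.9 mm off along +y. I'll press a little more and nudge it back.

```bash
python3 -m jog '{"delta_pos":[[0.015,0.002,-0.026],[0.003,-0.02,0],[0.01,0.001,-0.015],[0,0,0],[0,0,0],[0,0,0],[0,0,0],[0,0,0],[0,0,0],[0,0,0]],"turn":[[0,0,0],[0,0,0],[0,0,0],[0,0,0],[0,0,0],[0,0,0],[0,0,0],[0,0,0],[0,0,0],[0,0,0]],"hand":[-1,-1,-1,-1,-1,-1,-1,-1,-1,-1]}'
python3 chk.py w9
```

```text
time: 15.75
ee_pos: [0.5302, -0.2372, 0.1052]
tcp_rot: [150.0, -0.1, 99.5]
wrist_force: [-33.7, 12.7, 28.1]
opening: 0.0128
[ 0.53016253 -0.23717601  0.10524084] [ 1.50025825e+02 -5.42122450e-02  9.94546404e+01] [-33.6518293   12.70678074  28.08195236] 0.012846563230330926
bar top z -0.03623982345311139 y -4.285569941042298e-05 end x [0.05753203 0.05787007]
plane n [ 0.00462744  0.00180482 -0.99998766] [ 0.02520081 -0.00295455  0.0337393 ]
y edges [-0.08154953  0.07899805]
y edges [-0.08148139  0.0788342 ]
y edges [-0.08187043  0.07882788]
y edges [-0.08136609  0.07866204]
x edges -0.06 [-0.01696326  0.06280334]
x edges -0.04 [-0.01578104  0.05303198]
x edges 0.03 [-0.01672918  0.05291616]
x edges 0.05 [-0.0172877   0.05295379]
pred seat tool [-0.00321127  0.00044628  0.03354777]
```

View pics/w9.png

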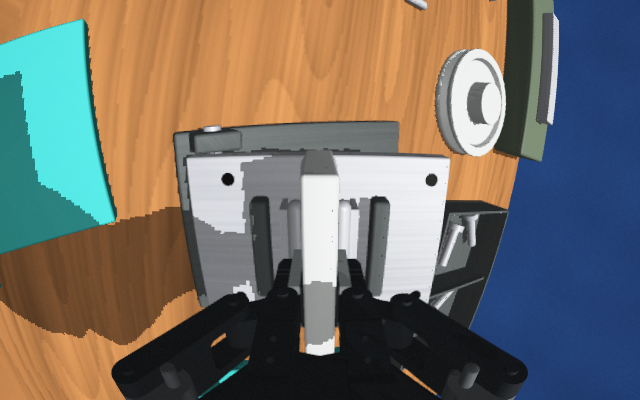

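```bash
python3 -m jog '{"delta_pos":[[-0.018,-0.003,0.032],[0,0,0],[0.002,-0.012,0],[0,0,0],[0.002,-0.008,0],[0,0,0],[0,0,0],[0,0,0],[0,0,0],[0,0,0]],"turn":[[0,0,0],[0,0,0],[0,0,0],[0,0,0],[0,0,0],[0,0,0],[0,0,0],[0,0,0],[0,0,0],[0,0,0]],"hand":[-1,-1,-1,-1,-1,-1,-1,-1,-1,-1]}'
python3 chk.py w10
```

```text
time: 16.8
ee_pos: [0.53, -0.2373, 0.1053]
tcp_rot: [150.0, -0.2, 99.6]
wrist_force: [-16.6, 14.6, 14.5]
opening: 0.013
[ 0.52997898 -0.23727036  0.10526263] [150.01636671  -0.17052398  99.55471657] [-16.63391357  14.57595181  14.47891637] 0.012955544071767943
bar top z -0.036186228750216376 y -4.53255082593722e-05 end x [0.05752191 0.05785381]
plane n [ 0.00762669  0.00150774 -0.99996978] [ 0.02514765 -0.00280685  0.03391053]
y edges [-0.08187834  0.07886313]
y edges [-0.08161082  0.07904202]
y edges [-0.08173842  0.07903479]
y edges [-0.08139295  0.0788528 ]
x edges -0.06 [-0.0168602   0.06320157]
x edges -0.04 [-0.01579587  0.05307666]
x edges 0.03 [-0.01665298  0.05282398]
x edges 0.05 [-0.01720914  0.05283399]
pred seat tool [-0.00323724  0.00059859  0.03365659]
```

Firmly on the floor and not sliding; about 0.9 mm off centre is acceptable. Relax, release and back out along the normal.

```bash
python3 -m jog '{"delta_pos":[[-0.006,0.02,0.006],[-0.006,0,0.01],[0,0,0],[0,0,0],[0,0,0],[0,0,0],[0,0,0],[0,0,0],[0,0,0],[0,0,0]],"turn":[[0,0,0],[0,0,0],[0,0,0],[0,0,0],[0,0,0],[0,0,0],[0,0,0],[0,0,0],[0,0,0],[0,0,0]],"hand":[-1,-1,-1,-0.3,0.1,0.1,0.1,0.1,0.1,0.1]}'
python3 chk.py w11 | head -3
```

```text
time: 17.85
ee_pos: [0.5302, -0.2387, 0.1058]
tcp_rot: [150.0, 0.1, 99.4]
wrist_force: [0.5, 0.3, -0.5]
opening: 0.0468
[ 0.53015197 -0.238687    0.10575713] [1.50004670e+02 8.39246608e-02 9.94201194e+01] [ 0.5110912   0.33241005 -0.49571381] 0.04677736696620739
bar top z -0.0357935306950235 y -0.0013148671459094511 end x [0.05900133 0.0593711 ]
plane n [ 0.00283886  0.00118512 -0.99999527] [ 0.02596963 -0.00295316  0.03421625]
```

```bash
python3 -m jog '{"delta_pos":[[-0.05,-0.008,0.087],[-0.1,-0.016,0.173],[-0.2,-0.032,0.35],[-0.2,-0.032,0.35],[-0.2,-0.032,0.35],[-0.2,-0.032,0.35],[-0.2,-0.032,0.35],[-0.2,-0.032,0.35],[-0.1,0,0.1],[0,0,0]],"turn":[[0,0,0],[0,0,0],[0,0,0],[0,0,0],[0,0,0],[0,0,0],[0,0,0],[0,0,0],[0,0,0],[0,0,0]],"hand":[0.1,0.1,0.1,0.1,0.1,0.1,0.1,0.1,0.1,0.1]}'
python3 - <<'E'
from plate import *
from workcell import bot,camera
o=bot.get_obs();c=camera("wrist");cv2.imwrite("pics/w12.png",c["frame"][:,:,::-1]);np.savez("w12.npz",**c,ee_pos=o["ee_pos"],tcp_rot=o["tcp_rot"])
print(o["ee_pos"],o["tcp_rot"])
d=camera("side");s=camera("scene");np.savez("s12.npz",**s)
cv2.imwrite("pics/side12.png",np.hstack([cv2.resize(d["frame"][110:210,290:420,::-1],None,fx=3,fy=3),cv2.resize(s["frame"][130:230,215:345,::-1],None,fx=3,fy=3)]))
cv2.imwrite("pics/side12f.png",d["frame"][:,:,::-1])
E
```

```text
time: 18.9
ee_pos: [0.4574, -0.2498, 0.23]
tcp_rot: [149.9, 0.2, 99.4]
wrist_force: [0.5, -1.0, -0.9]
opening: 0.0469
[ 0.45743971 -0.24981242  0.23001622] [149.93291962   0.16997948  99.38204326]
```

View pics/w12.png

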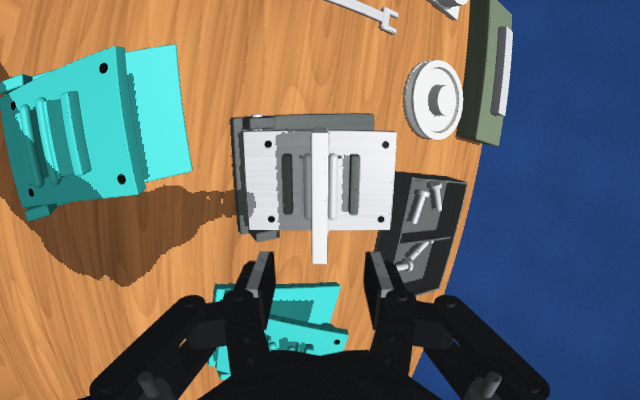

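View pics/side12.png

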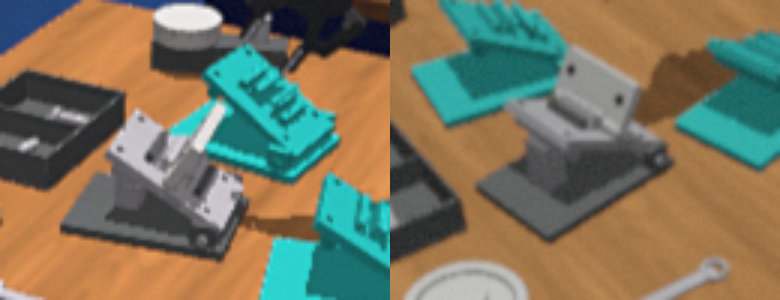

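View pics/side12f.png

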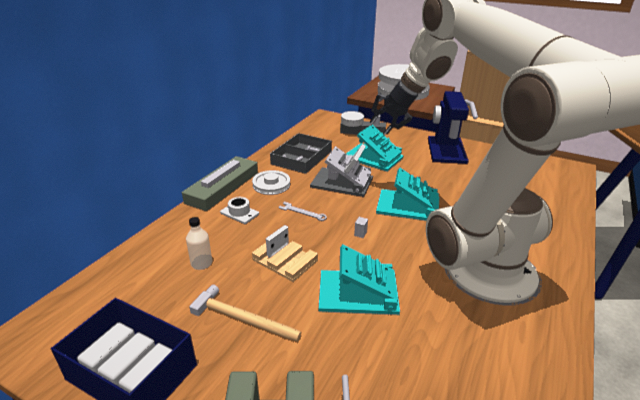

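The bar stands in the clip: wrist (320,195), and square to the plate in both crops. The stack is under the roller, and the bystanders haven't moved. I'll check the numbers.

```bash
python3 - <<'E'
from plate import *
c=dict(np.load("w12.npz"));w=wcloud(c,c)
c0=dict(c);c0["ee_pos"]=np.zeros(3);c0["tcp_rot"]=np.zeros(3);t=wcloud(c0,c0);v,u=np.indices(t.shape[:2])
hsv=cv2.cvtColor(c["frame"],cv2.COLOR_RGB2HSV).astype(int)
reg=(u>240)&(u<398)&(v>128)&(v<232)&(hsv[:,:,1]<70)
Q=t[reg&(t[...,2]>.12)].copy();Q[:,2]*=-1;n,m=fit(Q,lo=.98,hi=1.01);n[2]*=-1;m[2]*=-1
D=(t-m)@n;print("plate in tool",n,m)
nw=R.from_euler('xyz',c["tcp_rot"],degrees=True).apply(n);print("slope",np.degrees(np.arccos(nw[2])))
f=reg&(abs(D)<.003)
for lo,hi in((-.06,-.03),(.04,.07)):
    g=f&(t[...,1]-m[1]>lo)&(t[...,1]-m[1]<hi);p=np.percentile(t[g][:,0],[.3,99.7]);print("plate x",p,p.mean())
g=f&(t[...,0]<.05)&(t[...,0]>-.04);p=np.percentile(t[g][:,1],[.2,99.8]);print("plate y",p,"seat y",p[0]+.082,p[1]-.08)
b=(u>305)&(u<335)&(v>120)&(v<270)&(D>.06)&(D<.08);T=t[b];r=cv2.minAreaRect((T[:,:2]*1000).astype(np.float32));print("bar top height",np.median(D[b]),r)
for k in(0,1):
    for s in ((-.05,-.02),(.02,.05)):
        pass
h1=T[T[:,0]>.03];h2=T[T[:,0]<-.03];print("top h ends",[np.median((h-m)@n) for h in(h1,h2)])
E
```

```text
plate in tool [-9.91673215e-04  2.48609977e-03 -9.99996418e-01] [ 0.00231475 -0.00098293  0.17862058]
slope 29.924786230286607
plate x [-0.0565998   0.05437158] -0.0011141131838429547
plate x [-0.05648875  0.05346561] -0.0015115681726415309
plate y [-0.08069308  0.08061296] seat y 0.001306923101721827 0.0006129631791499529
bar top height 0.06994417393241714 ((-1.0979652404785156, -0.7942771911621094), (14.147176742553711, 119.24883270263672), 89.6561279296875)
top h ends [np.float64(0.06998383969328709), np.float64(0.06994286399005084)]
```

```bash
python3 -c "
from workcell import ticket;print(ticket.job_done())"
```

```text
the job is handed in; nothing more can be done
None
```

The sine plate is down on the gauge-block stack, and the long bar is snapped fully home in its spring clip. I released it, backed the gripper well clear and handed the job in at about 19 s.

- **Plate:** slope measured 29.9° from the last wrist image, down from about 43° at the start. The gauge blocks were still under the roller in the last pictures.
- **Bar:** its top is 70 mm above the plate at both ends, so the foot is on the clip floor. It is centred along the clip within about 0.3 mm.
- **Other items:** the short bar, bystanders and turquoise look-alikes looked unmoved in the last side view.

**Checks that disagreed:**
- While the bar was still gripped, it read about 0.9 mm off centre along the clip. Nudging it sideways with up to about 20 N did not visibly move it. The reading after release no longer shows the offset.
- Across the clip, the top of the bar reads 1.5–2 mm from the seat line worked out from the plate's edges, which could be a slight lean or measurement error. An earlier reading from the clip jaws agreed within about 0.6 mm.

The hardest presses were about 41 N on the plate and about 46 N on the bar, as read at the wrist and made through the fingers or the held bar.

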